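# Turn the jacketed vertebra to face the dust hood

## Task

The vertebra on the turntable is about to be air-scribed: push the turntable round by its rim with the fingertips until the red arrow sticker on the fossil points squarely at the middle of the black dust-extraction hood's mouth, then take the hand away. Touch only the turntable: the fossil in its plaster jacket and the two vials riding on the platter must not be touched, lifted, shifted or upset, so push gently, and keep off the hood and the other things on the bench.

Things in the scene. Friction and masses are not known exactly. Their poses are not given: they have to be found in the camera images.
- platter: turntable's round aluminium platter with a black rubber pad; turns either way without stop about its upright axis, with light drag (about 1 N at the rim), and stays where it is left. Origin: middle of its underside, 70 mm above the bench; z up. Rim 70 to 90 mm above the bench, outer radius 150 mm, its underside overhanging free air; pad radius 120 mm, top 92 mm above the bench.
- notch (a point): one of six equal finger notches cut through the platter's rim, every 60 degrees; this one on the platter's +x axis. The point: 140 mm from the axis, level with the rim's top. Each notch is 52 mm wide, 22 mm deep (floor at radius 128 mm), open outwards, up and down, its walls straight and parallel to its middle line: a finger put down in it and moved round the axis pushes on a wall.
- turntable: the turntable's cast-iron foot, fixed to the bench: radius 100 mm, 10 mm high at its edge, with a slim column under the platter. Origin: on the bench, on the platter's axis
- specimen: fossil: brown vertebra in tan rock in a white plaster half jacket, about 150 x 130 x 65 mm, some 0.95 kg, standing loose near the middle of the pad and turning with it. Origin: middle of its underside, z up. Its +x axis is the way the red arrow sticker (on top, 41 mm long, head 26 mm wide) points and the bared round bone face looks. All lies within 85 mm of the origin.
- hood_mouth (a point): middle of the dust hood's mouth, 140 mm above the bench, 270 to 320 mm from the turntable's axis on the robot's right-hand side, turned towards the turntable
- hood: black square-mouthed dust hood with a grille, fixed to the bench, mouth 220 mm wide and 200 mm high (40 to 240 mm above the bench); it tapers back over 145 mm into a grey duct that bends down to a flange on the bench 260 mm behind the mouth. Origin: on the bench under the middle of the mouth; its -x axis looks out of the mouth, z up.
- vial_a: small amber glass vial with a black cap, diameter 22 mm, 35 mm high, standing loose near the edge of the platter's pad, 106 mm from the axis; origin: middle of its underside, z up
- vial_b: the same kind of vial with a white cap, also about 106 mm from the axis on the platter; origin: middle of its underside, z up
- bottle: amber bottle, diameter 62 mm, 150 mm high, loose on the bench; origin: middle of its underside
- wash_bottle: white squeeze bottle with a red spout, diameter 62 mm, 160 mm high, loose on the bench; origin: middle of its underside
- brush: dusting brush lying loose on the bench, along its x axis
- air_scribe: pen-shaped air scribe, steel with a blue sleeve, about 170 mm long, lying loose on the bench along its x axis
- ear_defenders: grey ear defenders with green rings, lying loose on the bench, about 200 by 160 by 75 mm

How it is judged:
By the outcome, as a careful person would: the job done as asked, in the order asked, and still so for the second after the job is handed in, with the robot touching nothing.
It also fails if it takes over 64 s, if anything falls off the work surface, if the arm or the gripper's body presses on something with over 40 N, if the wrist force passes 120 N, or if a joint passes its speed limit or range.

## Robot

A 6-joint arm with a two-finger parallel gripper is mounted at the origin on the work surface. World frame = base frame: x ahead of the robot, y to its left, z up, the work surface at z = 0. Lengths are in m, angles in rad, forces in N, time in s.
With the tool pointing down it reaches from about 0.425 to 0.95 m from the base axis. Payload 3.5 kg.
Tool frame: the origin (TCP) lies midway between the tips of the shut fingers; the grasp point (between the pads) lies 19 mm behind it (ctrl.pinch_z is the distance from the TCP to the grasp point, in m); z points along the fingers, y is the line along which they close (so a half turn about z gives the same grasp; the last joint's range is limited). The gripper opens to 85 mm and grips with 20 to 120 N. Pads are 22 mm wide; open, the fingers measure 114 mm over their backs; the gripper's body (76 mm by 85 mm) begins 54 mm behind the grasp point. The pads swing forward as they close: fully open they stand 13 mm farther back than shut.
Start: joints at [-1.362, 0.286, 1.577, -0, 1.279, -0.15], TCP at [0.237, -0.632, 0.231] pointing down, gripper open.
Joint ranges: [-2.77, 2.77], [-0.9, 2.22], [0.21, 2.48], [-1.53, 4.67], [0.24, 2.81], [-2.84, 2.84]. Speed limits (rad/s): [2.79, 2.79, 3.14, 3.14, 3.14, 3.14].

## Interface

Orientations are given as a unit quaternion [x, y, z, w].
In Python, from plant import get_state, viewer, sign_off, ctrl gives the robot as it stands. The module is installed in compiled form; this text tells all that it offers.
- The arm moves only by the shell command python3 -m handwheel 'ROWS' [FORCE]. ROWS is JSON, a list that holds one entry, the list of rows, each a list of 5 numbers: the finger opening in m, from 0 to 0.0854, then the shift along the tool's x, y, z in m, then the turn about the tool's z in degrees. In form: [[[claw, x, y, z, spin], ...]]. A call has 1 to 12 rows; each row shifts and turns the commanded pose from where the row before left it, along the tool's axes as they then stand; what a row does not reach is not made up. A row lasts 1/12 s, in which the tool goes at most 41.7 mm and 7.16 degrees, less where a joint would pass 70% of its speed; a pose out of reach is approached as far as the arm can. A call is refused whole if a number of a shift passes 0.0417 or a number of a turn 7.16, either way. A call with a gripper value outside its range is refused whole. The fingers move at their own pace and stop on an object; FORCE is the grip in N (left out, the last holds). Time passes only in rows, so rows that do not move let the fingers close. It gives the time, the measured TCP pose, the force, the opening and the grip force at its end, in the units of the state.
- get_state(): the state, without advancing time (a new reading comes with each control period).
- viewer.read_camera(name): name is "scene" or "side" or "wrist"; returns the picture (384x512x3 uint8, blue, green, red); there is no depth.
- viewer.camera_params(name): a dict with "fov_y" (degrees; the focal length in pixels is half the picture's height over the tangent of half this angle, whatever the lens; pixels are square), "cx", "cy" (the principal point, pixels), "k1" (the pictures are not rectified: a ray, as slopes to the right and down, at radius r is drawn at 1 + k1 r^2 times it, then the intrinsics apply), "xyz" and "attitude" of the camera in the world; the wrist camera has in their place "hand_eye" (4x4, takes a point from camera to tool coordinates, whose origin is the TCP and whose axes are the flange's). Camera axes: x right, y up, looking along -z (the intrinsics and any distortion apply to the point x, -y, -z); pixel columns grow to the right and rows downward; lengths in m; the calibration is good to about 2 mm. A picture is of the moment at which its call begins: read the wrist's pose just before it. camera_params takes no time and is no camera call.
- sign_off(): hands the job in; it is judged then, once.
Trained networks look in the newest picture that a camera, given by its name, has taken for a name from the list of things; names that differ only in an ending like _2 or _b are one class to them, and where a whole thing is asked for, a point or a joint stands for the part that bears it (a point fixed in the world has none). Each returns a list of dicts, best first, with "confidence" (0 to 1); they miss things now and then, are a little off and sometimes report something else, mostly with a low value. They report only what shows in the picture. A call takes as long as a camera call.
- viewer.look_for(camera, name): "extent" ([left, top, width, height] as shares, 0 to 1, of the picture: columns of its width, rows of its height, round what is visible of it).
- viewer.outline_of(camera, name): "mask" (384x512 bool, what is visible of it) and "extent" ([left, top, width, height] as shares, 0 to 1, of the picture: columns of its width, rows of its height, round what is visible of it).
- viewer.pinpoint(camera, name): "xy" ([column, row] as shares, 0 to 1, of the picture: columns of its width, rows of its height: a listed point, or the origin of a listed thing).
The state is a dict: "time": time; "qpos": joint angles; "dq": joint speeds; "joint_efforts": joint torques, N m; "eef_pos": TCP position; "tcp_rot": TCP orientation; "contact_force": force on the tool from outside, world axes, zero at the start; "wrist_torque": the same for the moment, N m; "opening": opening from 0.0 (shut) to 1.0 (fully open); "finger_force": force on a finger pad.
Only numpy, scipy, OpenCV 4.12 (cv2) and the standard library are available. Lean on these libraries where they do the work, as an engineer would, in place of code of your own. Each camera call takes 0.05 s, during which the arm holds its last target. There are 200 camera calls.

## Working session

There is one attempt and no reset: what is moved stays moved. The work goes in short steps, Python scripts to look and compute and a shell command to move; the robot and the scene stay as the last step left them, time stands still between calls to the robot, and variables do not carry over. Pictures are saved under pics/ and viewed, at most 10 in all, crops included, and the job is handed in when it is done.

```bash
mkdir -p pics; cat > h.py <<'E'
import numpy as np, cv2
from scipy.spatial.transform import Rotation as R
from plant import get_state, viewer, sign_off, ctrl
W,H=512,384
def cam(name,st=None):
    p=viewer.camera_params(name); f=H/2/np.tan(np.radians(p['fov_y'])/2)
    if name=='wrist':
        st=st or get_state(); T=np.eye(4);T[:3,:3]=R.from_quat(st['tcp_rot']).as_matrix();T[:3,3]=st['eef_pos']
        M=T@np.array(p['hand_eye'])
    else:
        M=np.eye(4);a=np.array(p['attitude'],float)
        M[:3,:3]=a if a.shape==(3,3) else R.from_quat(a).as_matrix(); M[:3,3]=p['xyz']
    return p,f,M
def ray(c,uv):
    p,f,M=c; K=np.array([[f,0,p['cx']],[0,f,p['cy']],[0,0,1.]])
    d=cv2.undistortPoints(np.array([[uv]],float),K,np.array([p['k1'],0,0,0.]))[0,0]
    return M[:3,3],M[:3,:3]@np.array([d[0],-d[1],-1])
def atz(c,uv,z):
    o,d=ray(c,uv); return o+d*(z-o[2])/d[2]
def proj(c,P):
    p,f,M=c; q=(np.atleast_2d(P)-M[:3,3])@M[:3,:3]; s=np.c_[q[:,0]/-q[:,2],-q[:,1]/-q[:,2]]
    s=s*(1+p['k1']*(s**2).sum(1,keepdims=True)); return s*f+[p['cx'],p['cy']]
E
cat > a.py <<'E'
from h import *
s=get_state(); print({k:np.round(v,3) for k,v in s.items()})
ims=[]
for n in ['scene','side','wrist']:
    ims.append(viewer.read_camera(n)); print(n,viewer.camera_params(n))
    c=cam(n,s)
    for t,z in [('platter',.07),('notch',.09),('specimen',.092),('hood_mouth',.14),('hood',0),('vial_a',.092),('vial_b',.092),('turntable',0)]:
        for r in viewer.pinpoint(n,t)[:3]:
            uv=np.array(r['xy'])*[W,H]; print(' ',t,round(r['confidence'],2),uv.round(),atz(c,uv,z).round(3))
    cv2.imwrite(f'pics/{n}0.png',cv2.resize(ims[-1],(768,576)))
E
python3 a.py
```

```text
{'time': np.float64(0.0), 'qpos': array([-1.362,  0.287,  1.578, -0.   ,  1.279, -0.15 ]), 'dq': array([ 0.001, -0.   , -0.001,  0.001, -0.001, -0.   ]), 'joint_efforts': array([-1.0000e-03, -4.0598e+01, -2.9262e+01, -0.0000e+00,  6.0000e-03,
       -0.0000e+00]), 'eef_pos': array([ 0.237, -0.631,  0.23 ]), 'tcp_rot': array([ 0.984,  0.178, -0.   , -0.001]), 'contact_force': array([ 0.679,  0.582, -0.113]), 'wrist_torque': array([ 0.005, -0.048,  0.01 ]), 'finger_force': np.float64(0.0), 'opening': np.float64(1.002)}
scene {'fov_y': 51.704376955979285, 'cx': 263.7830089230128, 'cy': 195.49449165630787, 'k1': -0.0976417227340395, 'xyz': array([1.34748872, 0.2411378 , 0.89364914]), 'attitude': array([0.26813696, 0.3006048 , 0.68198894, 0.61043461])}
  platter 0.97 [223. 220.] [0.569 0.034 0.07 ]
  notch 0.91 [187. 196.] [ 0.505 -0.085  0.09 ]
  specimen 0.56 [219. 214.] [0.569 0.023 0.092]
  hood_mouth 0.87 [119. 205.] [ 0.614 -0.247  0.14 ]
  hood_mouth 0.55 [146. 170.] [ 0.455 -0.224  0.14 ]
  hood_mouth 0.38 [219. 219.] [0.636 0.04  0.14 ]
  hood 0.57 [132. 231.] [ 0.584 -0.253  0. 
[... 866 characters left out ...]
a 0.58 [272. 179.] [ 0.477 -0.012  0.092]
  vial_a 0.48 [212. 173.] [0.668 0.069 0.092]
  vial_b 0.58 [272. 179.] [ 0.477 -0.012  0.092]
  vial_b 0.48 [212. 173.] [0.668 0.069 0.092]
  turntable 0.73 [243. 191.] [0.581 0.007 0.   ]
wrist {'fov_y': 64.67999895481191, 'cx': 252.60775270486357, 'cy': 193.53375937124883, 'k1': -0.08221945231588007, 'hand_eye': array([[ 3.71322334e-04,  9.62225468e-01,  2.72253580e-01,
         6.81792403e-02],
       [ 9.99999929e-01, -3.73085643e-04, -4.52879275e-05,
        -4.60370541e-04],
       [ 5.79967045e-05,  2.72253577e-01, -9.62225538e-01,
        -1.42398750e-01],
       [ 0.00000000e+00,  0.00000000e+00,  0.00000000e+00,
         1.00000000e+00]])}
```

View pics/scene0.png

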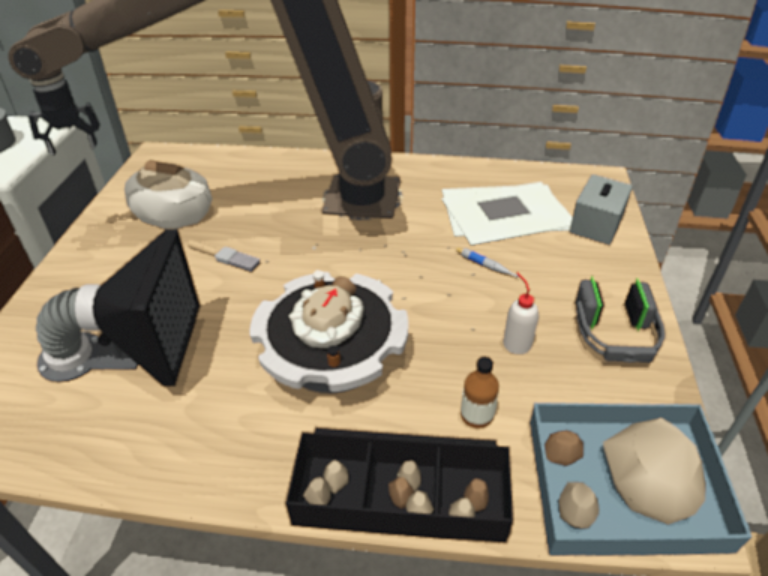

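View pics/side0.png

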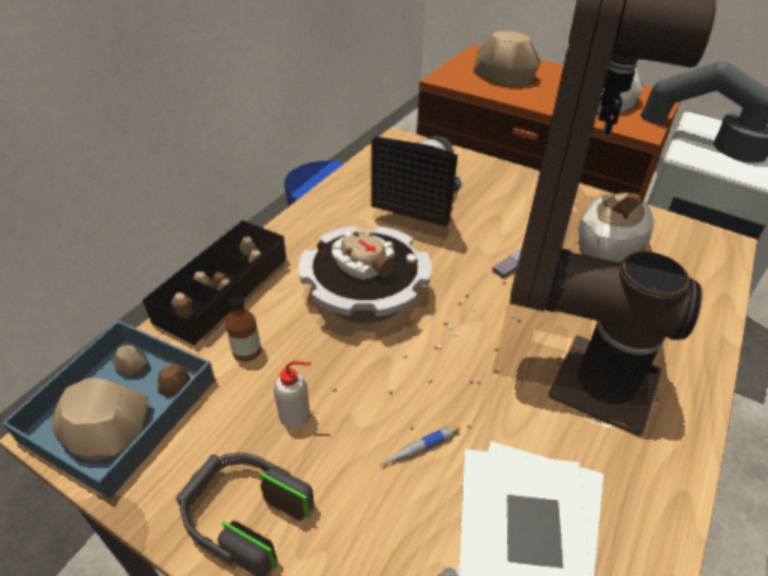

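The scene picture shows the platter centred at (330,325), the arrow at (331,296) pointing back towards the robot, and the hood mouth at (172,305). The side picture agrees. The arrow has to turn about 110° counter-clockwise. I'll lift and move over the platter's far right first, then measure with the wrist camera.

```bash
python3 -m handwheel '[[[0,0,0,-0.04,0],[0,0,0,-0.04,0],[0,0,0,-0.04,0],[0,0,0,-0.04,0],[0,0,0,-0.04,0]]]' && python3 -m handwheel '[[[0,0.0353,-0.0215,0,0],[0,0.0353,-0.0215,0,0],[0,0.0353,-0.0215,0,0],[0,0.0353,-0.0215,0,0],[0,0.0353,-0.0215,0,0],[0,0.0353,-0.0215,0,0],[0,0.0353,-0.0215,0,0],[0,0.0353,-0.0215,0,0]]]' && python3 -m handwheel '[[[0,0.0353,-0.0215,0,0],[0,0.0353,-0.0215,0,0],[0,0.0353,-0.0215,0,0],[0,0.0353,-0.0215,0,0],[0,0.0353,-0.0215,0,0],[0,0.0353,-0.0215,0,0],[0,0.0353,-0.0215,0,0],[0,0.0353,-0.0215,0,0]]]' && python3 -m handwheel '[[[0,0,0,0,6.8],[0,0,0,0,6.8],[0,0,0,0,6.8],[0,0,0,0,6.8],[0,0,0,0,6.8],[0,0,0,0,6.8],[0,0,0,0,6.8],[0,0,0,0,6.8],[0,0,0,0,6.8],[0,0,0,0,6.8],[0,0,0,0,6.8],[0,0,0,0,6.8]]]' && python3 -m handwheel '[[[0,0,0,0,0],[0,0,0,0,0]]]'
cat > m.py <<'E'
import sys
from h import *
tag=sys.argv[1]
for n in ['scene','side','wrist']:
    s=get_state(); c=cam(n,s); im=viewer.read_camera(n)
    if n=='wrist': print(np.round(s['eef_pos'],4),np.degrees(R.from_quat(s['tcp_rot']).as_euler('xyz')).round(1),s['time']); cv2.imwrite(f'pics/w{tag}.png',cv2.resize(im,(768,576)))
    for t,z in [('platter',.07),('notch',.09),('specimen',.092),('hood_mouth',.14),('vial_a',.092)]:
        for r in viewer.pinpoint(n,t)[:3]:
            uv=np.array(r['xy'])*[W,H]; print(n,t,round(r['confidence'],2),uv.round(1),atz(c,uv,z).round(4))
    hsv=cv2.cvtColor(im,cv2.COLOR_BGR2HSV); m=(((hsv[...,0]<6)|(hsv[...,0]>174))&(hsv[...,1]>170)&(hsv[...,2]>110)).astype(np.uint8)
    k,l,st,ce=cv2.connectedComponentsWithStats(m)
    for i in range(1,k):
        if st[i,4]<8: continue
        ys,xs=np.where(l==i); P=np.array([atz(c,(x,y),.157)[:2] for x,y in zip(xs,ys)]); mu=P.mean(0)
        if np.hypot(*(mu-[.573,.03]))>.12: continue
        w,v=np.linalg.eigh(np.cov((P-mu).T)); d=v[:,1]; t=(P-mu)@d
        if (t**3).mean()>0: d=-d;t=-t   # long tail = shaft side -> head positive
        print(n,'red',st[i,4],ce[i].round(1),mu.round(4),'ang',np.degrees(np.arctan2(d[1],d[0])).round(1),'len',np.ptp(t).round(3))
E
python3 m.py 1
```

```text
time: 1.77
eef_pos: [0.237, -0.6316, 0.4335]
tcp_rot: [0.984, 0.178, 0.0, 0.0]
contact_force: [-0.3, -0.9, 0.7]
opening: 0.301
finger_force: 0.0
time: 2.43
eef_pos: [0.4419, -0.3699, 0.4316]
tcp_rot: [0.984, 0.178, 0.0, 0.0]
contact_force: [0.7, 0.0, 0.4]
opening: 0.004
finger_force: 0.0
time: 3.1
eef_pos: [0.646, -0.1096, 0.4315]
tcp_rot: [0.984, 0.179, 0.0, 0.0]
contact_force: [0.6, -0.5, -0.3]
opening: 0.001
finger_force: 0.0
time: 4.1
eef_pos: [0.6451, -0.1115, 0.4313]
tcp_rot: [0.86, -0.51, -0.0, -0.0]
contact_force: [-0.5, 0.6, 0.5]
opening: -0.002
finger_force: 0.0
time: 4.27
eef_pos: [0.6451, -0.1115, 0.4313]
tcp_rot: [0.862, -0.507, -0.0, 0.0]
contact_force: [0.6, 0.3, -0.3]
opening: -0.002
finger_force: 0.0
scene platter 0.82 [219.9 220.2] [0.5727 0.0262 0.07  ]
scene notch 0.84 [185.6 196.7] [ 0.5067 -0.0902  0.09  ]
scene notch 0.63 [342.2 229.8] [0.591 0.373 0.09 ]
scene specimen 0.63 [215.2 213.3] [0.5681 0.0133 0.092 ]
scene hood_mouth 0.59 [117.4 206. ] [ 0.6174 -0.2501  0.14  ]
scene vial_a 0.63 [221.9 241.8] [0.6715 0.0525 0.092 ]
scene vial_a 0.59 [217.3 187.3] [ 0
[... 244 characters left out ...]
9 ]
side specimen 0.95 [242.9 172.9] [0.5783 0.0142 0.092 ]
side specimen 0.55 [163.6 235. ] [0.6239 0.375  0.092 ]
side hood_mouth 0.86 [273.8 123.4] [ 0.6047 -0.2517  0.14  ]
side hood_mouth 0.57 [270.6 152.2] [ 0.5257 -0.0827  0.14  ]
side vial_a 0.52 [275.2 182.6] [4.598e-01 2.000e-04 9.200e-02]
side vial_a 0.37 [216.1 171.2] [0.6615 0.055  0.092 ]
side red 19 [245.4 164.2] [0.5532 0.039 ] ang 165.4 len 0.039
[ 0.6451 -0.1115  0.4313] [-180.    0.  -61.] 4.8667
wrist notch 0.95 [320.1 203.9] [ 0.5032 -0.091   0.09  ]
wrist specimen 0.96 [250.3 243.8] [0.571 0.029 0.092]
wrist hood_mouth 0.84 [321.   79.2] [ 0.6151 -0.2511  0.14  ]
wrist vial_a 0.79 [312.  248.3] [ 0.4723 -0.0156  0.092 ]
```

View pics/w1.png

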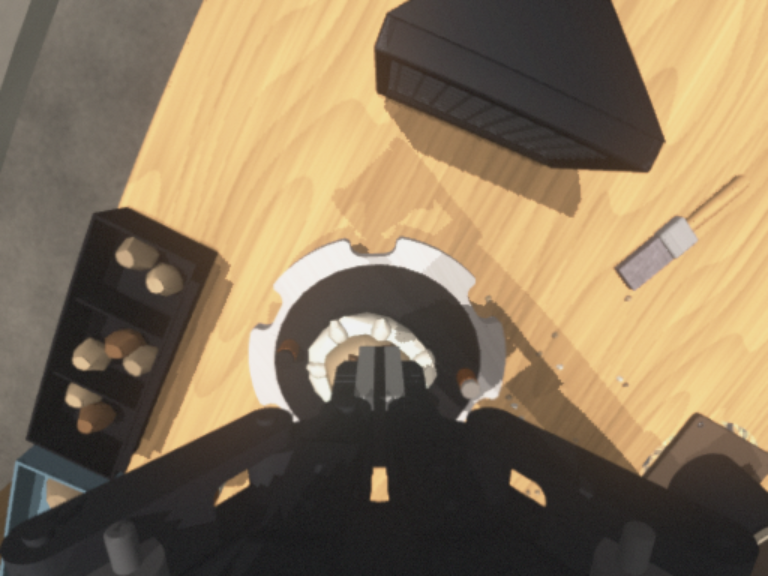

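The wrist picture shows notches at (373,247), (272,315) and (480,300), the hood mouth along (385,85)–(655,170), and the hand hiding the arrow. I'll fit the rim circle and work out the notch angles from it.

```bash
python3 - <<'E'
from h import *
from scipy.optimize import least_squares
c=cam('wrist')
rim=np.array([(250,350),(253,330),(275,288),(300,262),(340,242),(402,237),(440,253),(470,283),(503,330),(498,375)])/1.5
P=np.array([atz(c,u,.09)[:2] for u in rim])
r=least_squares(lambda q:np.hypot(*(P-q[:2]).T)-q[2],[.573,.03,.15],loss='soft_l1',f_scale=.002)
print(r.x,(r.fun*1000).round(1)); C=r.x[:2]
for u in [(352,243),(399,241),(276,294),(257,326),(470,290),(488,318)]:
    d=atz(c,np.array(u)/1.5,.09)[:2]-C; print(u,np.hypot(*d).round(3),np.degrees(np.arctan2(d[1],d[0])).round(1))
# model overlays
im=viewer.read_camera('wrist')
def model(C,th):
    a=np.radians(np.arange(360)); 
    for k in range(6):
        t=np.radians(th+60*k); R2=np.array([[np.cos(t),-np.sin(t)],[np.sin(t),np.cos(t)]])
        yield np.array([[.148,.026],[.128,.026],[.128,-.026],[.148,-.026]])@R2.T+C
C=np.array([.573,.026])
for n in ['scene','wrist']:
    c=cam(n); im=viewer.read_camera(n); im=cv2.resize(im,None,fx=3,fy=3)
    for q in model(C,-61): cv2.polylines(im,[np.int32(proj(c,np.c_[q,np.full(4,.09)])*3)],False,(0,255,0),1)
    a=np.radians(np.arange(360)); q=np.c_[C[0]+.15*np.cos(a),C[1]+.15*np.sin(a),0*a+.09]; cv2.polylines(im,[np.int32(proj(c,q)*3)],True,(255,0,0),1)
    u=(proj(c,[[*C,.12]])[0]*3).astype(int); x0,y0=max(u[0]-400,0),max(u[1]-280,0); cv2.imwrite(f'pics/o_{n}.png',im[y0:y0+560,x0:x0+800][:, :])
a=cv2.imread('pics/o_scene.png')[60:500,150:650];b=cv2.imread('pics/o_wrist.png')[0:440,100:700]
cv2.imwrite('pics/o.png',cv2.resize(np.hstack([a,b[:a.shape[0]]]),(800,320)))
E
```

```text
[0.57201716 0.02550231 0.14573867] [ 1.2  0.4 -2.4 -1.   0.1  3.   0.4 -5.1  4.3 -1.4]
(352, 243) 0.142 -50.5
(399, 241) 0.144 -70.9
(276, 294) 0.139 -7.5
(257, 326) 0.143 10.8
(470, 290) 0.136 -111.1
(488, 318) 0.138 -127.8
```

View pics/o.png

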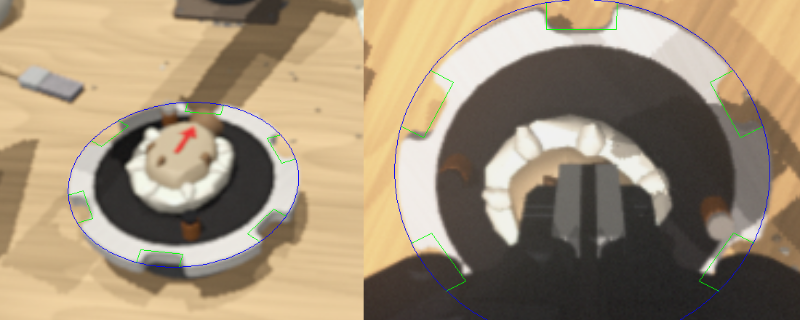

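The overlay matches the platter and notches to within 1–2 mm: centre (0.572, 0.0255), with a notch at −61°. The arrow is at about 165° and needs about −81°. I'll lower the shut fingers into the −61° notch.

```bash
python3 -m handwheel '[[[0,-0.013,-0.0024,0,0],[0,0,0,0.03,0],[0,0,0,0.037,0],[0,0,0,0.037,0],[0,0,0,0.037,0],[0,0,0,0.037,0],[0,0,0,0.037,0],[0,0,0,0.037,0],[0,0,0,0.037,0],[0,0,0,0.03,0],[0,0,0,0,0]]]' && python3 -m handwheel '[[[0,0,0,0.01,0],[0,0,0,0.01,0],[0,0,0,0.008,0],[0,0,0,0.006,0],[0,0,0,0,0],[0,0,0,0,0]]]'; python3 -c "
from h import *
print(np.degrees(R.from_quat(get_state()['tcp_rot']).as_euler('xyz')),get_state()['qpos'])
cv2.imwrite('pics/w2.png',np.hstack([viewer.read_camera(n) for n in ('wrist','side')])[:,:])
import cv2; a=cv2.imread('pics/w2.png'); cv2.imwrite('pics/w2.png',np.hstack([a[:,60:460],a[:,612:]][:1]+[cv2.resize(a[100:292,650:850],(400,384))]))"
```

```text
time: 6.23
eef_pos: [0.6355, -0.0966, 0.1039]
tcp_rot: [0.861, -0.508, -0.007, 0.002]
contact_force: [-1.0, 0.3, -1.1]
opening: -0.003
finger_force: 0.0
time: 6.73
eef_pos: [0.6412, -0.0991, 0.0788]
tcp_rot: [0.861, -0.508, 0.0, -0.0]
contact_force: [0.4, -0.0, -0.3]
opening: -0.002
finger_force: 0.0
[-1.79972010e+02 -2.88210610e-02 -6.10430477e+01] [-3.09511874e-01  3.86987154e-01  1.74558628e+00  1.23317179e-05
  1.00831810e+00  2.32667993e+00]
```

View pics/w2.png

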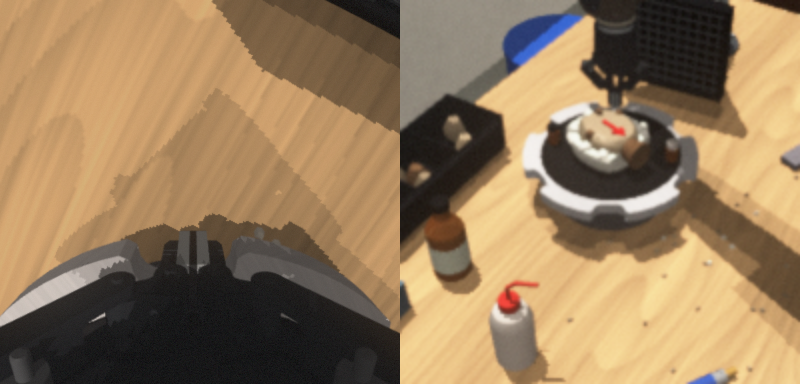

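The fingers stand in the notch and clear everything. Now I'll push counter-clockwise along the arc, starting gently.

```bash
python3 -m handwheel '[[[0,-0.00002,-0.00248,0.003,-1],[0,-0.00002,-0.00248,0,-1],[0,-0.00002,-0.00248,0,-1],[0,-0.00002,-0.00248,0,-1],[0,-0.00002,-0.00248,0,-1],[0,-0.00002,-0.00248,0,-1],[0,-0.00002,-0.00248,0,-1],[0,-0.00005,-0.00372,0,-1.5],[0,-0.00009,-0.00496,0,-2],[0,-0.00013,-0.00619,0,-2.5],[0,-0.00013,-0.00619,0,-2.5],[0,-0.00013,-0.00619,0,-2.5]]]' && python3 -m handwheel '[[[0,-0.00013,-0.00619,0,-2.5],[0,-0.00013,-0.00619,0,-2.5],[0,-0.00013,-0.00619,0,-2.5],[0,-0.00009,-0.00496,0,-2],[0,-0.00002,-0.00248,0,-1],[0,0,-0.00124,0,-0.5],[0,0,0,0,0]]]'
python3 m.py 3 | grep -v vial
```

```text
time: 7.83
eef_pos: [0.6762, -0.0718, 0.0754]
tcp_rot: [0.931, -0.365, 0.0, 0.0]
contact_force: [-0.7, -1.0, 1.3]
opening: 0.003
finger_force: 0.5
time: 8.42
eef_pos: [0.6927, -0.0499, 0.0753]
tcp_rot: [0.961, -0.276, 0.0, -0.0]
contact_force: [-0.2, 0.0, -0.2]
opening: 0.002
finger_force: 0.0
scene platter 0.66 [220.8 221.8] [0.5788 0.03   0.07  ]
scene specimen 0.69 [223.4 213. ] [0.5643 0.0364 0.092 ]
scene hood_mouth 0.92 [115.1 206.2] [ 0.6189 -0.2564  0.14  ]
scene hood_mouth 0.28 [318.1 274.3] [0.7856 0.3045 0.14  ]
scene red 30 [218.4 196. ] [0.564 0.027] ang -170.7 len 0.044
side platter 0.69 [242.7 180.1] [0.5725 0.0248 0.07  ]
side platter 0.5 [347.7 171.6] [ 0.2783 -0.2144  0.07  ]
side notch 0.56 [267. 156.] [ 0.5565 -0.1165  0.09  ]
side specimen 0.97 [237.6 175.7] [0.5855 0.0364 0.092 ]
side hood_mouth 0.86 [273.2 124.3] [ 0.6037 -0.2449  0.14  ]
side red 17 [248.2 163.9] [0.5462 0.033 ] ang -172.8 len 0.025
[ 0.6925 -0.0502  0.0754] [-180.   -0.  -32.] 9.0167
```

The platter follows: the arrow went from 165° to about 189° and the fingers stayed on the arc. Next I'll push another 80°, then check.

```bash
python3 -m handwheel '[[[0,-0.00002,-0.00248,0,-1],[0,-0.00005,-0.00372,0,-1.5],[0,-0.00009,-0.00496,0,-2],[0,-0.00013,-0.00619,0,-2.5],[0,-0.00013,-0.00619,0,-2.5],[0,-0.00013,-0.00619,0,-2.5],[0,-0.00013,-0.00619,0,-2.5],[0,-0.00013,-0.00619,0,-2.5],[0,-0.00013,-0.00619,0,-2.5],[0,-0.00013,-0.00619,0,-2.5],[0,-0.00013,-0.00619,0,-2.5],[0,-0.00013,-0.00619,0,-2.5]]]' && python3 -m handwheel '[[[0,-0.00013,-0.00619,0,-2.5],[0,-0.00013,-0.00619,0,-2.5],[0,-0.00013,-0.00619,0,-2.5],[0,-0.00013,-0.00619,0,-2.5],[0,-0.00013,-0.00619,0,-2.5],[0,-0.00013,-0.00619,0,-2.5],[0,-0.00013,-0.00619,0,-2.5],[0,-0.00013,-0.00619,0,-2.5],[0,-0.00013,-0.00619,0,-2.5],[0,-0.00013,-0.00619,0,-2.5],[0,-0.00013,-0.00619,0,-2.5],[0,-0.00013,-0.00619,0,-2.5]]]' && python3 -m handwheel '[[[0,-0.00013,-0.00619,0,-2.5],[0,-0.00013,-0.00619,0,-2.5],[0,-0.00013,-0.00619,0,-2.5],[0,-0.00013,-0.00619,0,-2.5],[0,-0.00013,-0.00619,0,-2.5],[0,-0.00013,-0.00619,0,-2.5],[0,-0.00013,-0.00619,0,-2.5],[0,-0.00013,-0.00619,0,-2.5],[0,-0.00005,-0.00372,0,-1.5],[0,-0.00002,-0.00248,0,-1],[0,0,-0.00124,0,-0.5],[0,0,0,0,0]]]'
python3 m.py 4 | grep -v vial; python3 -c "
from h import *
a=[cv2.resize(viewer.read_camera(n)[y:y+150,x:x+200],(400,300),interpolation=3) for n,x,y in (('scene',80,120),('side',160,100))]
cv2.imwrite('pics/c4.png',np.hstack(a))"
```

```text
time: 10.32
eef_pos: [0.7143, 0.013, 0.0755]
tcp_rot: [0.999, -0.042, 0.001, 0.0]
contact_force: [0.8, -1.3, -0.4]
opening: -0.001
finger_force: 0.5
time: 11.32
eef_pos: [0.7017, 0.0855, 0.0756]
tcp_rot: [0.976, 0.218, 0.001, 0.0]
contact_force: [1.5, -0.3, -0.1]
opening: -0.001
finger_force: 0.5
time: 12.32
eef_pos: [0.6673, 0.1308, 0.0754]
tcp_rot: [0.914, 0.407, -0.0, -0.0]
contact_force: [-0.4, -0.5, 0.1]
opening: 0.002
finger_force: 0.0
scene platter 0.62 [222.9 223.4] [0.5844 0.0372 0.07  ]
scene notch 0.89 [198.2 249.2] [ 0.7022 -0.0053  0.09  ]
scene specimen 0.8 [223.5 211.7] [0.559  0.0357 0.092 ]
scene hood_mouth 0.88 [117.1 202.1] [ 0.6023 -0.2571  0.14  ]
scene red 20 [211.6 198.6] [0.5763 0.0104] ang -92.0 len 0.031
side platter 0.78 [243.  177.8] [0.5781 0.0138 0.07  ]
side notch 0.67 [216.7 159.2] [ 0.7001 -0.0039  0.09  ]
side notch 0.36 [244.  198.3] [0.509  0.1186 0.09  ]
side specimen 0.64 [240.5 175.2] [0.5788 0.0288 0.092 ]
side hood_mouth 0.65 [271.5 124. ] [ 0.6102 -0.2433  0.14  ]
side hood_mouth 0.41 [244.  197.7] [0.4824 0.1616 0.14  ]
side red 21 [245.6 160.4] [0.5629 0.0217] ang -96.0 len 0.042
[0.6674 0.1305 0.0753] [-180.    0.   48.] 12.9167
```

View pics/c4.png

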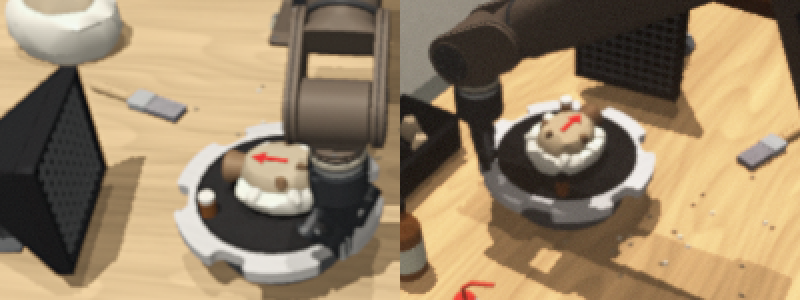

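The arrow now points roughly at the hood, at −91° to −95° against a target of about −80°. I'll lift the fingers out and place the wrist camera over the fossil so it sees the arrow and hood mouth together, for an accurate measurement.

```bash
python3 -m handwheel '[[[0,0,0.003,0,0],[0,0,0,-0.03,0],[0,0,0,-0.04,0],[0,0,0,-0.04,0],[0,0,0,-0.04,0],[0,0,0,-0.04,0],[0,0,0,-0.04,0],[0,0,0,-0.03,0]]]' && python3 -m handwheel '[[[0,-0.0284,-0.0161,0,0],[0,-0.0284,-0.0161,0,0],[0,-0.0284,-0.0161,0,0],[0,-0.0284,-0.0161,0,0],[0,-0.0284,-0.0161,0,0]]]' && python3 -m handwheel '[[[0,0,0,0,6.9],[0,0,0,0,6.9],[0,0,0,0,6.9],[0,0,0,0,6.9],[0,0,0,0,6.9],[0,0,0,0,6.9],[0,0,0,0,6.9],[0,0,0,0,6.9],[0,0,0,0,6.9],[0,0,0,0,6.9],[0,0,0,0,6.9],[0,0,0,0,6.9]]]' && python3 -m handwheel '[[[0,0,0,0,6.9],[0,0,0,0,0],[0,0,0,0,0]]]'
python3 m.py 5
```

```text
time: 13.98
eef_pos: [0.6702, 0.1285, 0.3402]
tcp_rot: [0.914, 0.406, 0.002, 0.001]
contact_force: [0.4, 0.1, 0.1]
opening: 0.0
finger_force: 0.0
time: 14.4
eef_pos: [0.5133, 0.0765, 0.3353]
tcp_rot: [0.914, 0.406, 0.0, 0.0]
contact_force: [0.2, 0.5, 0.9]
opening: -0.002
finger_force: 0.0
time: 15.4
eef_pos: [0.5148, 0.0769, 0.3355]
tcp_rot: [0.953, -0.302, 0.0, 0.0]
contact_force: [0.6, 0.7, 0.7]
opening: -0.002
finger_force: 0.0
time: 15.65
eef_pos: [0.5148, 0.0769, 0.3354]
tcp_rot: [0.935, -0.355, 0.0, -0.0]
contact_force: [0.0, -0.2, 0.8]
opening: 0.0
finger_force: 0.0
scene platter 0.81 [219.8 220.5] [0.574  0.0261 0.07  ]
scene notch 0.77 [195.8 253.1] [ 0.7157 -0.0085  0.09  ]
scene notch 0.19 [127.4 235.6] [ 0.6781 -0.2103  0.09  ]
scene specimen 0.65 [220.1 210.1] [0.5536 0.0248 0.092 ]
scene specimen 0.2 [187.4 224.9] [ 0.6216 -0.0548  0.092 ]
scene hood_mouth 0.95 [115.2 202.5] [ 0.6044 -0.2619  0.14  ]
scene vial_a 0.57 [250.2 203.3] [0.5159 0.1072 0.092 ]
scene vial_a 0.4 [186.2 223.2] [ 0.6155 -0.0597  0.092 ]
scene vial_a 0.39 [118.8 201.6] [ 0.5522 -0.2845  0.092 ]
sc
[... 275 characters left out ...]
78 0.092 ]
side specimen 0.35 [197.4 281.1] [0.4454 0.4516 0.092 ]
side hood_mouth 0.9 [270.  124.7] [ 0.6127 -0.2359  0.14  ]
side hood_mouth 0.75 [346.  169.5] [ 0.2676 -0.1328  0.14  ]
side vial_a 0.55 [244.3 199.4] [0.5045 0.1243 0.092 ]
side vial_a 0.44 [245.5 158.5] [ 0.6133 -0.0599  0.092 ]
side vial_a 0.33 [240.8 177.3] [0.5719 0.0377 0.092 ]
side red 22 [245.6 160.3] [0.5631 0.0211] ang -94.6 len 0.042
[0.5148 0.077  0.3353] [-180.     0.   -41.7] 16.25
wrist specimen 0.61 [252.7 110.2] [0.5635 0.0328 0.092 ]
wrist vial_a 0.93 [279.4  14.8] [ 0.6245 -0.0632  0.092 ]
wrist vial_a 0.58 [227.1 179.8] [0.5199 0.1164 0.092 ]
wrist red 390 [262.4  96.5] [0.5675 0.0162] ang -93.7 len 0.049
```

View pics/w5.png

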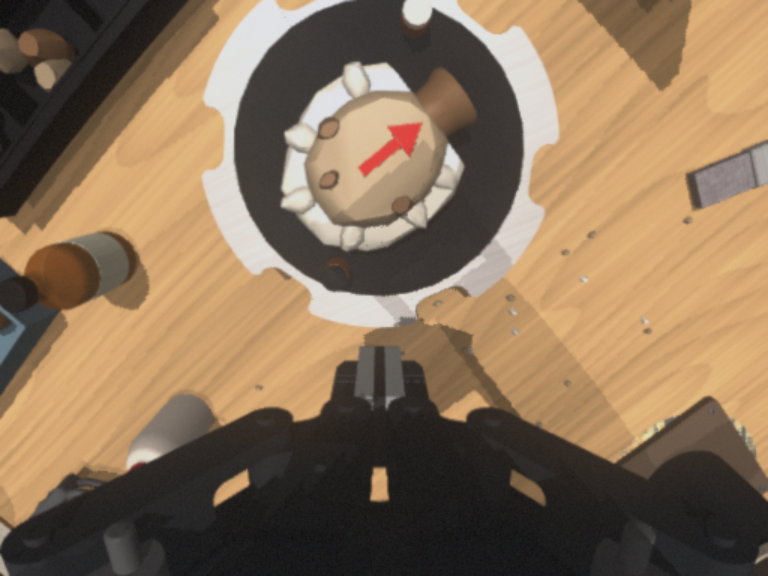

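The wrist picture is clear: the arrow runs from tail (362,172) to tip (423,124), almost straight below the camera, and the vials and fossil sit undisturbed. Its world angle is −93.7°. Next I'll pin down the hood mouth from earlier picture w1 and the fixed cameras.

```bash
python3 - <<'E'
from h import *
p,f,_=cam('wrist'); T=np.eye(4);T[:3,:3]=R.from_euler('xyz',[-180,0,-61],degrees=True).as_matrix();T[:3,3]=[.6451,-.1115,.4313]
c=(p,f,T@np.array(p['hand_eye']))
for a,b,z in [((378,44),(663,142),.24),((378,94),(647,170),.04)]:
    A,B=[atz(c,np.array(u)/1.5,z)[:2] for u in (a,b)]; d=B-A; print(z,A.round(3),B.round(3),'w',np.hypot(*d).round(3),'mid',((A+B)/2).round(4),'normal',np.degrees(np.arctan2(d[0],-d[1])).round(1))
def tri(obs):
    A=np.zeros((3,3));b=np.zeros(3)
    for c,u in obs:
        o,d=ray(c,u); d/=np.linalg.norm(d); Q=np.eye(3)-np.outer(d,d); A+=Q;b+=Q@o
    return np.linalg.solve(A,b)
S,D=cam('scene'),cam('side')
print('mouth tri',tri([(S,(117,204)),(D,(272.1,124.1)),(c,(321,79.2))]).round(4))
W_=cam('wrist'); print('arrow tri',tri([(S,(211.6,198.6)),(D,(245.6,160.3)),(W_,(262.4,96.5))]).round(4))
pix=np.array([(362,172),(423,124)])/1.5; q=[atz(W_,u,.17)[:2] for u in pix]; d=q[1]-q[0]; print('arrow ang',np.degrees(np.arctan2(d[1],d[0])),np.hypot(*d))
# platter centre from this view: rim points
P=np.array([atz(W_,np.array(u)/1.5,.09)[:2] for u in [(205,100),(214,205),(235,245),(315,312),(545,215),(557,125),(520,35),(222,60)]])
from scipy.optimize import least_squares
r=least_squares(lambda q:np.hypot(*(P-q[:2]).T)-.15,[.573,.03]); print(r.x,(r.fun*1e3).round(1))
E
```

```text
0.24 [ 0.716 -0.24 ] [ 0.506 -0.287] w 0.216 mid [ 0.611  -0.2635] normal -77.3
0.04 [ 0.715 -0.235] [ 0.4  -0.32] w 0.325 mid [ 0.5575 -0.2778] normal -74.8
mouth tri [ 0.6122 -0.252   0.1377]
arrow tri [0.5684 0.0122 0.1495]
arrow ang -94.17000401185743 0.049867167264977856
[0.56819367 0.02670023] [ 0.  -2.5 -3.3 -2.5 -1.3 -2.9 -5.2 -2.1]
```

The mouth is at about (0.6115, −0.254), so the arrow should end at −81.2° and needs 12.7° more counter-clockwise. I'll use the notch now at about −16°, which is clear of both vials (−62° and 123°).

```bash
python3 -m handwheel '[[[0,0.0342,-0.0102,0,0],[0,0.0342,-0.0102,0,0],[0,0.0342,-0.0102,0,0],[0,0.0342,-0.0102,0,0],[0,0.0342,-0.0102,0,0],[0,0.0342,-0.0102,0,0],[0,0,0,0,-6.4],[0,0,0,0,-6.4],[0,0,0,0,-6.4],[0,0,0,0,-6.5],[0,0,0,0,0],[0,0,0,0,0]]]' && python3 -m handwheel '[[[0,0,0,0.03,0],[0,0,0,0.037,0],[0,0,0,0.037,0],[0,0,0,0.037,0],[0,0,0,0.037,0],[0,0,0,0.03,0],[0,0,0,0,0],[0,0,0,0,0]]]'
python3 - <<'E'
from h import *
s=get_state();c=cam('wrist',s);im=viewer.read_camera('wrist');C=np.array([.572,.0255])
print(s['eef_pos'],np.degrees(R.from_quat(s['tcp_rot']).as_euler('xyz')).round(1),np.degrees(np.arctan2(*(s['eef_pos'][:2]-C)[::-1])))
t=np.radians(-16);R2=np.array([[np.cos(t),-np.sin(t)],[np.sin(t),np.cos(t)]])
q=np.array([[.148,.026],[.128,.026],[.128,-.026],[.148,-.026]])@R2.T+C
im=cv2.resize(im,None,fx=1.5,fy=1.5);cv2.polylines(im,[np.int32(proj(c,np.c_[q,np.full(4,.09)])*1.5)],False,(0,255,0),1)
cv2.imwrite('pics/w6.png',im)
E
```

```text
time: 17.55
eef_pos: [0.7087, -0.014, 0.3351]
tcp_rot: [0.99, -0.141, -0.0, -0.0]
contact_force: [0.2, -0.1, 0.2]
opening: 0.002
finger_force: 0.0
time: 18.22
eef_pos: [0.7072, -0.0137, 0.1251]
tcp_rot: [0.99, -0.14, -0.002, -0.0]
contact_force: [1.0, -0.5, 0.6]
opening: -0.002
finger_force: 0.0
[ 0.70720893 -0.01366325  0.12512594] [180.    0.3 -16.1] -16.15365322891848
```

View pics/w6.png

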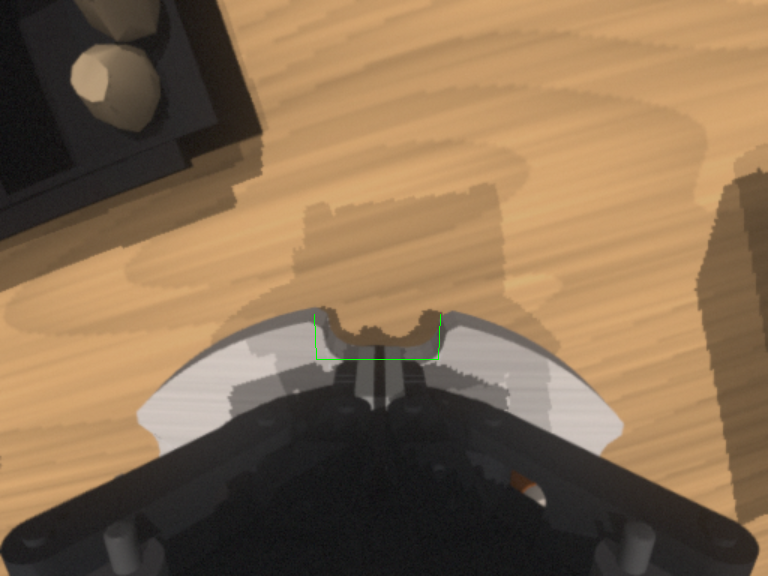

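The notch lies where the overlay predicted and the fingers are centred over it. I'll lower them and push 17° gently, about 4.5° of which is slack.

```bash
python3 -m handwheel '[[[0,0,0,0.015,0],[0,0,0,0.015,0],[0,0,0,0.012,0],[0,0,0,0.007,0],[0,0,0,0,0],[0,-0.00002,-0.00248,0,-1],[0,-0.00002,-0.00248,0,-1],[0,-0.00002,-0.00248,0,-1],[0,-0.00002,-0.00248,0,-1],[0,-0.00002,-0.00248,0,-1],[0,-0.00002,-0.00248,0,-1],[0,-0.00002,-0.00248,0,-1]]]' && python3 -m handwheel '[[[0,-0.00002,-0.00248,0,-1],[0,-0.00002,-0.00248,0,-1],[0,-0.00002,-0.00248,0,-1],[0,-0.00002,-0.00248,0,-1],[0,-0.00002,-0.00248,0,-1],[0,-0.00002,-0.00248,0,-1],[0,-0.00002,-0.00248,0,-1],[0,-0.00002,-0.00248,0,-1],[0,0,-0.00124,0,-0.5],[0,0,-0.00124,0,-0.5],[0,0,-0.00124,0,-0.5],[0,0,0,0,0]]]' && python3 -m handwheel '[[[0,0,0.003,0,0],[0,0,0,-0.02,0],[0,0,0,-0.04,0],[0,0,0,-0.04,0],[0,0,0,-0.04,0],[0,0,0,-0.04,0],[0,0,0,-0.04,0],[0,0,0,-0.04,0],[0,0,0,0,0]]]'; python3 -c "
from h import *
print(np.degrees(R.from_quat(get_state()['tcp_rot']).as_euler('xyz')))"
```

```text
time: 19.27
eef_pos: [0.713, 0.003, 0.0791]
tcp_rot: [0.997, -0.078, 0.001, 0.0]
contact_force: [0.3, -0.9, 0.6]
opening: -0.001
finger_force: 0.6
time: 20.27
eef_pos: [0.714, 0.0268, 0.0782]
tcp_rot: [1.0, 0.004, -0.0, -0.0]
contact_force: [0.0, -0.3, 0.1]
opening: 0.001
finger_force: 0.1
time: 21.02
eef_pos: [0.717, 0.0231, 0.3514]
tcp_rot: [1.0, 0.004, 0.009, 0.001]
contact_force: [-0.2, 0.1, 2.9]
opening: -0.001
finger_force: 0.0
[179.89583162  -1.0525108    0.45850364]
```

```bash
python3 -m handwheel '[[[0,-0.0353,0.0017,0,0],[0,-0.0353,0.0017,0,0],[0,-0.0353,0.0017,0,0],[0,-0.0353,0.0017,0,0],[0,-0.0353,0.0017,0,0],[0,-0.0353,0.0017,0,0],[0,0,0,0,0],[0,0,0,0,0],[0,0,0,0,0]]]'; python3 m.py 7 | egrep 'wrist|red|^\[|mouth'
```

```text
time: 21.77
eef_pos: [0.5028, 0.0115, 0.3388]
tcp_rot: [1.0, 0.004, 0.001, 0.0]
contact_force: [0.7, 0.7, -0.1]
opening: 0.001
finger_force: 0.0
scene hood_mouth 0.85 [115.9 202.6] [ 0.6046 -0.2597  0.14  ]
scene hood_mouth 0.54 [324.3 176.8] [0.4284 0.3188 0.14  ]
scene red 14 [209.6 199.5] [0.5807 0.006 ] ang -37.1 len 0.013
scene red 8 [218.5 199. ] [0.576  0.0297] ang 96.3 len 0.019
side hood_mouth 0.93 [273.8 123.6] [ 0.604  -0.2505  0.14  ]
side hood_mouth 0.73 [280.  298.4] [0.2261 0.4138 0.14  ]
side red 22 [244.9 160.1] [0.5658 0.0213] ang -82.4 len 0.041
[0.5026 0.0116 0.3382] [-180.     0.     0.5] 22.3667
wrist specimen 0.59 [235.3 111.1] [0.5671 0.0338 0.092 ]
wrist hood_mouth 0.66 [484.7  75.1] [ 0.6145 -0.2477  0.14  ]
wrist vial_a 0.78 [302.2  44.5] [ 0.646  -0.0462  0.092 ]
wrist vial_a 0.73 [174.6 162.7] [0.5015 0.1134 0.092 ]
wrist red 384 [249.6 108.7] [0.5702 0.0155] ang -80.9 len 0.049
```

View pics/w7.png

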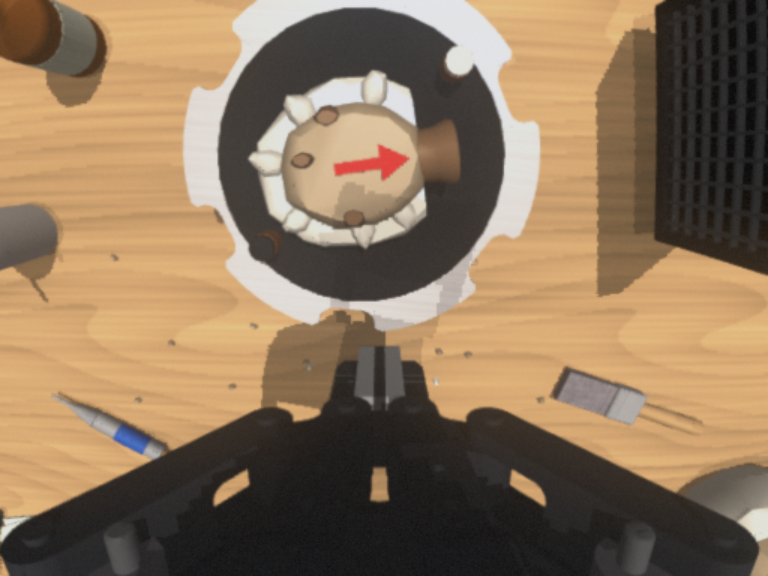

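The wrist picture shows the arrow running from (335,170) to (408,158), with the mouth's lower edge from about (656,5) to (656,240). It measures −80.9° against a target of −80.4° to −81.2°. One last check on that lower edge.

```bash
python3 - <<'E'
from h import *
c=cam('wrist')
A,B=[atz(c,np.array(u)/1.5,.04)[:2] for u in ((656,4),(656,240))]; print(A,B,np.hypot(*(A-B)),(A+B)/2)
im=viewer.read_camera('wrist');hsv=cv2.cvtColor(im,cv2.COLOR_BGR2HSV)
P=np.array([atz(c,np.array(u)/1.5,.16)[:2] for u in ((334,170),(410,157))]);d=P[1]-P[0];print(P,np.degrees(np.arctan2(d[1],d[0])))
for M in ((.6145,-.2477),(.612,-.252),tuple((A+B)/2)):
    e=np.array(M)-P.mean(0);print(np.degrees(np.arctan2(e[1],e[0])))
E
```

```text
[ 0.71922168 -0.23903325] [ 0.50099186 -0.26795941] 0.22013854840703476 [ 0.61010677 -0.25349633]
[[ 0.56533357  0.04306712]
 [ 0.57440441 -0.00886327]] -80.09193532693533
-80.43300457467028
-81.10191780569926
-81.54213131188271
```

The lower edge measures 0.220 m, which matches the given width, and its middle is at (0.610, −0.2535). The arrow is therefore within about 1° of the mouth's middle. I'll move the hand well clear and sign off.

```bash
python3 -m handwheel '[[[0,0,0,-0.03,0],[0,0,0,-0.03,0],[0,0,-0.03,0,0],[0,0,-0.04,0,0],[0,0,-0.04,0,0],[0,0,-0.04,0,0],[0,0,-0.04,0,0],[0,0,-0.03,0,0],[0,0,0,0,0],[0,0,0,0,0],[0,0,0,0,0],[0,0,0,0,0]]]' && python3 m.py 8 | egrep 'red|vial' && python3 -c "
from plant import sign_off
print(sign_off())"
```

```text
time: 23.72
eef_pos: [0.5009, 0.2305, 0.3984]
tcp_rot: [1.0, 0.003, 0.0, 0.0]
contact_force: [-0.0, -1.1, 1.0]
opening: -0.001
finger_force: 0.0
scene vial_a 0.61 [191.1 226.9] [ 0.6278 -0.0427  0.092 ]
scene red 14 [209.6 199.5] [0.5807 0.006 ] ang -37.1 len 0.013
scene red 8 [218.5 199. ] [0.576  0.0297] ang 96.3 len 0.019
side vial_a 0.55 [236.9 158.4] [ 0.6398 -0.0441  0.092 ]
side vial_a 0.38 [250.7 194.1] [0.5    0.0923 0.092 ]
side red 23 [245. 160.] [0.5661 0.0206] ang -81.4 len 0.041
wrist vial_a 0.89 [448.7  60.3] [ 0.6436 -0.0495  0.092 ]
wrist vial_a 0.75 [336.4 154.4] [0.5037 0.1065 0.092 ]
wrist red 272 [420.5 110.7] [0.5705 0.0207] ang -80.4 len 0.049
the job is handed in; nothing more can be done
None
```

The turntable is turned so the red arrow points at the middle of the hood's mouth, within about 1° by my measurements; both vials and the fossil are still standing, the hand is clear, and I handed the job in at about 25 s.

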